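# Break down the marking-out set-up and put its pieces away

### The job

The marking-out job is finished: take the stack on the surface plate apart from the top and put every piece away in its own place. The shaft lies in the wooden V-cradle; the V-block (V upwards), the drilled block and the large riser plate each lie flat and lengthwise in the wooden tray that fits it. Set each piece down gently rather than letting it drop, and do not shift the height gauge that stands beside it.

Things in the scene. Friction and masses are not known exactly. Their poses are not given: they have to be found in the camera images.
- shaft: Stepped steel shaft lying level on top of the stack, in the V of the V-block: middle 28 mm diameter, 76 mm long, an 18 mm journal 10 mm long at each end, 96 mm over all, about 0.4 kg. Origin: on its axis at mid-length; x along its axis (it may roll about x). In the V-block its axis lies 6.8 mm above the V-block's top.
- vblock: Steel V-block, second from the top: 56 mm long, 40 mm wide, 36 mm high, with a 90 degree V 26 mm wide and 13 mm deep along the top, about 0.5 kg. Origin: centre of its underside; x along the V (its length), z up. It stands on the drilled block.
- drilled_block: Steel set-up block with rows of through holes, third from the top: 76 x 50 x 25 mm high, about 0.6 kg. Origin: centre of its underside; x along its length, z up. It lies on the riser plate.
- riser: Plain steel riser plate with only four small corner holes, bottom and largest piece of the stack: 100 x 62 x 20 mm high, about 0.85 kg. Origin: centre of its underside; x along its length, z up. It lies on the dark iron surface plate (300 x 220 mm, top 50 mm above the bench top, z = 0.05). The stack's pieces lie about centred on one another, lengthwise alike.
- cradle: Wooden V-cradle for the shaft, fixed: pale base 104 x 60 x 8 mm, two upright saddles 12 mm thick, 56 mm wide, 24 to 36 mm either side of the middle (the 48 mm between is open for fingers), each with a 90 degree V 44 mm wide, its top 35 mm above the bench. Origin: centre of underside; x along the V, z up. The shaft at rest: axis 32.8 mm above the bench, along x, centred endways.
- vblock_tray: Wooden storage tray, pale wood, grey felt floor, fixed to the bench, the smallest of the three trays, for the V-block: inside 72 x 56 mm (7 to 8 mm of play round its piece), outside 88 x 72 mm. Floor 8 mm above the bench, rim 14 mm above the bench and 8 mm thick. Origin: centre of its underside on the bench (z = 0); x along its long side, z up.
- block_tray: Wooden storage tray, pale wood, grey felt floor, fixed to the bench, the middle one of the three trays, for the drilled block: inside 92 x 66 mm (7 to 8 mm of play round its piece), outside 108 x 82 mm. Floor 8 mm above the bench, rim 14 mm above the bench and 8 mm thick. Origin: centre of its underside on the bench (z = 0); x along its long side, z up.
- riser_tray: Wooden storage tray, pale wood, grey felt floor, fixed to the bench, the largest of the three trays, for the riser plate: inside 116 x 78 mm (7 to 8 mm of play round its piece), outside 132 x 94 mm. Floor 8 mm above the bench, rim 14 mm above the bench and 8 mm thick. Origin: centre of its underside on the bench (z = 0); x along its long side, z up.
- height_gauge: Height gauge standing on the far part of the surface plate, loose, 1.8 kg: dark base 75 x 60 x 28 mm, upright scale rising to 277 mm above its underside, grey slider with a short scriber pointing towards the robot. Origin: centre of the base's underside, z up. Leave it alone.

How it is judged (in metres and radians):
At the end, for the whole second after the job is handed in: Shaft rests in both saddles of the cradle (5 mm sideways, 12 mm endways, 0.12 rad); V-block, drilled block and riser plate each flat on the floor of their own tray (within 12 mm of its centre each way, upright within 0.06 rad, lengthwise within 0.35 rad); all at rest (x of shaft in the frame of cradle between -0.012 and 0.012 m and y of shaft in the frame of cradle between -0.005 and 0.005 m and z of shaft in the frame of cradle between 0.028799 and 0.035799 m and angle between the x axis of shaft and the x axis of cradle, either way round below 0.12 rad and linear speed of each of shaft, vblock, drilled_block, riser below 0.02 m/s and x of vblock in the frame of vblock_tray between -0.012 and 0.012 m and y of vblock in the frame of vblock_tray between -0.012 and 0.012 m and z of vblock in the frame of vblock_tray between 0.005 and 0.0105 m and angle between each of vblock, drilled_block, riser's own z axis and vertical below 0.06 rad and angle between the x axis of vblock and the x axis of vblock_tray, either way round below 0.35 rad and x of drilled_block in the frame of block_tray between -0.012 and 0.012 m and y of drilled_block in the frame of block_tray between -0.012 and 0.012 m and z of drilled_block in the frame of block_tray between 0.005 and 0.0105 m and angle between the x axis of drilled_block and the x axis of block_tray, either way round below 0.35 rad and x of riser in the frame of riser_tray between -0.012 and 0.012 m and y of riser in the frame of riser_tray between -0.012 and 0.012 m and z of riser in the frame of riser_tray between 0.005 and 0.0105 m and angle between the x axis of riser and the x axis of riser_tray, either way round below 0.35 rad); the robot touches nothing.
It fails at once if a piece is dropped: it moves faster than 0.5 m/s just above the bench or a tray (underside below 30 mm, shaft axis below 58 mm) ((height (world z) of riser below 0.03 m and linear speed of riser above 0.5 m/s) or (height (world z) of drilled_block below 0.03 m and linear speed of drilled_block above 0.5 m/s) or (height (world z) of vblock below 0.03 m and linear speed of vblock above 0.5 m/s) or (height (world z) of shaft below 0.058 m and linear speed of shaft above 0.5 m/s)).
It fails at once if the height gauge is shifted by more than 15 mm or tipped by more than 0.15 rad (distance of height_gauge from where it was at the start of the episode above 0.015 m or angle between height_gauge's own z axis and vertical above 0.15 rad).
It also fails if it takes over 131 s, if anything falls off the work surface, if the arm or the gripper's body presses on something with over 40 N, if the wrist force passes 120 N, or if a joint passes its speed limit or range.

### The arm

A 6-joint arm with a two-finger parallel gripper is mounted at the origin on the work surface. World frame = base frame: x ahead of the robot, y to its left, z up, the work surface at z = 0. Lengths are in mm, angles in rad, forces in N, time in s.
With the tool pointing down it reaches from about 300 to 750 mm from the base axis. Payload 8.5 kg.
Tool frame: the origin (TCP) lies midway between the tips of the shut fingers; the grasp point (between the pads) lies 19 mm behind it (env.grip_depth is the distance from the TCP to the grasp point, in mm); z points along the fingers, y is the direction in which the jaws open and shut (so a half turn about z gives the same grasp; the last joint's range is limited). The gripper opens to 88 mm and grips with 3 to 60 N. Pads are 18 mm wide; open, the fingers measure 123 mm over their backs; the gripper's body (75 mm by 187 mm) begins 45 mm behind the grasp point.
Start: joints at [1.067, 0.381, 1.297, -0, 1.464, -0.215], TCP at [156.633, 527.206, 238.748] pointing down, gripper open.
Joint ranges: [-3.11, 3.11], [-0.89, 2.33], [0.22, 2.48], [-1.42, 4.56], [0.17, 2.85], [-2.88, 2.88]. Speed limits (rad/s): [2.39, 2.39, 3.14, 3.14, 3.14, 3.14].

### API

Orientations are given as a unit quaternion [x, y, z, w].
In Python, from plant import monitor, vision, job, env gives the robot as it stands.
- The arm moves only by the shell command python3 -m handwheel 'ROWS' [FORCE]. ROWS is a JSON object of lists of equal length, an entry for each row: "offset": the shift along the tool's x, y, z in mm, a list of three; "angular": the turn, a rotation vector about the tool's x, y, z in degrees, a list of three; "gripper": the closure, from -1 (fully open) to 1 (shut). A call has exactly 5 rows; each row shifts and turns the commanded pose from where the row before left it, along the tool's axes as they then stand; what a row does not reach is not made up. A row lasts 1/10 s, in which the tool goes at most 50 mm and 8.59 degrees, less where a joint would pass 70% of its speed; a pose out of reach is approached as far as the arm can. A call with a gripper value outside its range is refused whole. The fingers move at their own pace and stop on an object; FORCE is the grip in N (left out, the last holds). Time passes only in rows, so rows that do not move let the fingers close, or fill a call up. It gives the time, the measured TCP pose, the force and the opening at its end, in the units of the state.
- monitor.get_state(): the state, without advancing time (a new reading comes with each control period).
- vision.camera(name): name is "scene" or "top" or "wrist"; returns the picture (420x560x3 uint8, red, green, blue); there is no depth.
- vision.camera_info(name): a dict with "mtx" (3x3 intrinsics, pixels), "R" (3x3) and "t" (3): a world point X has camera coordinates R X + t; the wrist camera has in their place "mount" (4x4, takes a point from camera to tool coordinates, whose origin is the TCP and whose axes are the flange's). Camera axes: x right, y down, z forward; pixel columns grow to the right and rows downward; lengths in mm; the calibration is good to about 2 mm. A picture is of the moment at which its call begins: read the wrist's pose just before it. camera_info takes no time and is no camera call.
- job.sign_off(): hands the job in, once; it reports no verdict.
The state is a dict: "time": time; "joints": joint angles; "qd": joint speeds; "joint_torque": joint torques, N m; "tool_pos": TCP position; "orientation": TCP orientation; "force": force on the tool from outside, world axes, zero at the start; "ft_torque": the same for the moment, N m; "finger_gap": opening from 0.0 (shut) to 1.0 (fully open).
Only numpy, scipy, OpenCV 4.12 (cv2) and the standard library are available. Lean on these libraries where they do the work, as an engineer would, in place of code of your own. Each camera call takes 0.05 s, during which the arm holds its last target. There are 200 camera calls.

## Working session

There is one attempt and no reset: what is moved stays moved. The work goes in short steps, Python scripts to look and compute and a shell command to move; the robot and the scene stay as the last step left them, time stands still between calls to the robot, and variables do not carry over. Pictures are saved under pics/ and viewed, about 12 in all and at most 16, crops included, and the job is handed in when it is done.

```bash
ls; mkdir -p pics; python3 - <<'E'
from plant import monitor, vision, job, env
import cv2,numpy as np
print(monitor.get_state())
for n in ["scene","top","wrist"]:
    cv2.imwrite(f"pics/a_{n}.png",vision.camera(n)[:,:,::-1]); 
    print(n,{k:np.round(v,4).tolist() for k,v in vision.camera_info(n).items()})
E
```

```text
pics
{'time': 0.0, 'joints': array([ 1.06670217e+00,  3.81195066e-01,  1.29822941e+00, -2.24675381e-05,
        1.46359411e+00, -2.15287012e-01]), 'qd': array([ 0.0005163 , -0.00028848,  0.00069832,  0.00011345, -0.00109997,
        0.00060884]), 'joint_torque': array([-1.70223204e-03, -4.37934101e+01, -2.24560314e+01,  7.12155830e-02,
        3.51742620e-02, -1.13636384e-04]), 'tool_pos': array([156.51192525, 526.97839864, 238.14884278]), 'orientation': array([ 1.43901000e-01,  9.89591832e-01, -6.71271542e-04, -2.40499422e-04]), 'force': array([ 0.24959926, -0.18529918,  0.13702377]), 'ft_torque': array([-0.01770169,  0.03448427,  0.00862829]), 'finger_gap': 1.004464344947992}
scene {'mtx': [[425.9943, 0.0, 272.8279], [0.0, 425.9943, 210.5667], [0.0, 0.0, 1.0]], 'R': [[-0.8271, 0.5618, 0.0171], [0.4418, 0.6686, -0.5982], [-0.3475, -0.4872, -0.8012]], 't': [470.1619, -181.9699, 1162.3365]}
top {'mtx': [[538.1907, 0.0, 276.9558], [0.0, 538.1907, 219.5759], [0.0, 0.0, 1.0]], 'R': [[-0.0073, -0.9999, -0.0117], [-0.9996, 0.0077, -0.0287], [0.0287, 0.0115, -0.9995]], 't': [12.4661, 546.9745, 1102.1151]}
wrist {'mtx': [[301.709, 0.0, 282.8115], [0.0, 301.709, 211.8248], [0.0, 0.0, 1.0]], 'mount': [[0.0008, -0.9671, -0.2544, 64.6787], [1.0, 0.0008, -0.0001, -0.2243], [0.0003, -0.2544, 0.9671, -145.2696], [0.0, 0.0, 0.0, 1.0]]}
```

View pics/a_top.png

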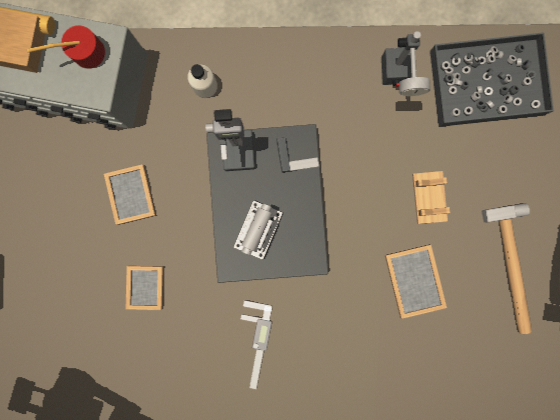

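View pics/a_scene.png

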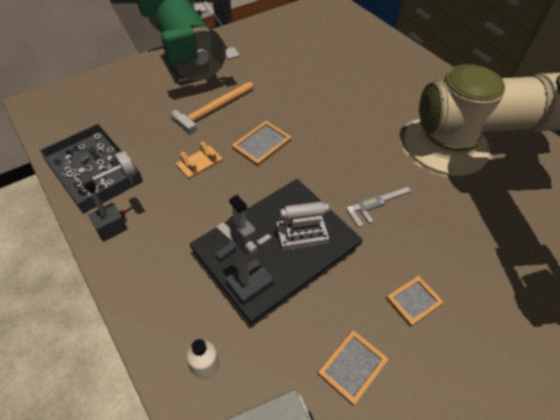

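Top view: stack at about (258,230), height gauge (235,140) at its far-left; trays: small (144,288), middle (130,194), large (416,281); cradle (431,197). The scene view confirms this layout.

```bash
cat > h.py <<'E'
from plant import monitor, vision, job, env
import cv2,numpy as np
from scipy.spatial.transform import Rotation as Ro
def cam(name):
    c=vision.camera_info(name); K=np.array(c['mtx'])
    if name!='wrist': return K,np.array(c['R']),np.array(c['t'])
    s=monitor.get_state(); T=np.eye(4); T[:3,:3]=Ro.from_quat(s['orientation']).as_matrix(); T[:3,3]=s['tool_pos']
    M=np.linalg.inv(T@np.array(c['mount'])); return K,M[:3,:3],M[:3,3]
def unproj(px,z,C):
    K,R,t=C; px=np.atleast_2d(px).astype(float)
    d=(R.T@np.linalg.inv(K)@np.c_[px,np.ones(len(px))].T).T; o=-R.T@t
    return o+d*((z-o[2])/d[:,2])[:,None]
def proj(X,C):
    K,R,t=C; p=(K@(R@np.atleast_2d(X).T+t[:,None])).T; return p[:,:2]/p[:,2:]
def rect(pts):
    (c,(w,h),a)=cv2.minAreaRect(pts.astype(np.float32))
    if w<h: w,h,a=h,w,a+90
    return np.round([*c,w,h,(a+90)%180-90],1)   # centre, long, short, angle(deg) of long axis
E
python3 - <<'E'
from h import *
im=cv2.imread('pics/a_top.png'); C=cam('top')
hsv=cv2.cvtColor(im,cv2.COLOR_BGR2HSV)
m=cv2.inRange(hsv,(8,110,130),(25,255,255))
cs,_=cv2.findContours(m,cv2.RETR_EXTERNAL,cv2.CHAIN_APPROX_NONE)
for c in cs:
    if cv2.contourArea(c)>500:
        p=c[:,0,:]; print(rect(p)[:2], rect(unproj(p,14,C)[:,:2]))
cr=lambda x,y,w,h,s,o:cv2.imwrite(o,cv2.resize(im[y:y+h,x:x+w],None,fx=s,fy=s,interpolation=cv2.INTER_CUBIC))
cr(200,180,100,90,6,'pics/b_stack.png'); cr(400,160,60,75,7,'pics/b_cr.png')
E
```

```text
[143.8 287.3] [410.  282.3  88.   73.3  -1.8]
[415.5 281.1] [ 419.4 -273.1  132.4   94.9   13.1]
[515.3 276.4] [ 428.  -475.8  234.    25.5    8.9]
[431.2 196.9] [ 590.8 -307.8  103.1   66.8    4.8]
[129.  194.1] [601.7 312.7 108.4  83.7  13.3]
[36.6 40.5] [923.9 506.8 178.  111.8  78.6]
```

View pics/b_stack.png

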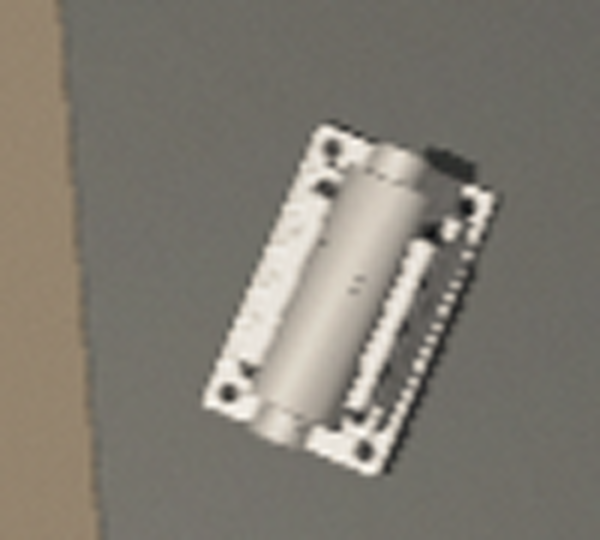

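View pics/b_cr.png

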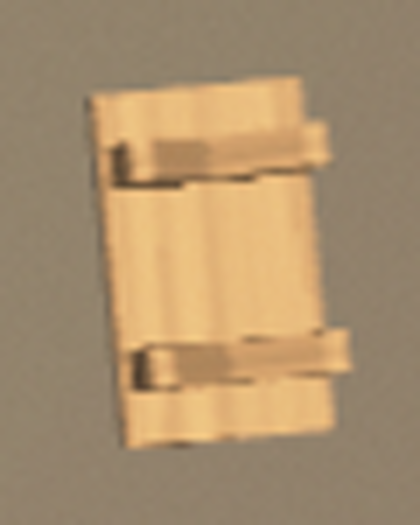

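The crop shows riser corners at about (320,122), (497,192), (380,475), (205,403) and the shaft on top, centred near (343,295). In the cradle crop the base corners are at about (92,95), (300,77), (333,432), (127,447).

```bash
cat >> h.py <<'E'
def plan(x,y,z,ang,deg_y=True):
    """needed shift (tool axes, mm) and turn (tool rotvec, deg) from measured pose; ang: world angle of tool y (mod 180)"""
    s=monitor.get_state(); R=Ro.from_quat(s['orientation']); cur=np.degrees(np.arctan2(*R.as_matrix()[[1,0],1]))
    d=(ang-cur+90)%180-90; a=np.radians(cur+d)
    Y=np.array([np.cos(a),np.sin(a),0]); Z=np.array([0,0,-1]); X=np.cross(Y,Z)
    G=Ro.from_matrix(np.c_[X,Y,Z]); D=np.array([x,y,z])-s['tool_pos']
    print('t',round(s['time'],2),'pos',np.round(s['tool_pos'],1),'yang',round(cur,1),'gap',round(s['finger_gap']*88,1),'F',np.round(s['force'],1))
    print('shift now-axes',np.round(R.inv().apply(D),1),'turn',np.round(np.degrees((R.inv()*G).as_rotvec()),1),'shift final-axes',np.round(G.inv().apply(D),1),'q6',np.round(s['joints'][5],2))
E
python3 - <<'E'
from h import *
C=cam('top'); K,R,t=C; print('cam',-R.T@t)
f=lambda P,s,o:np.array(P)/s+np.array(o)-.4
r=unproj(f([(320,122),(497,192),(380,475),(205,403)],6,(200,180)),70,C); print('riser',rect(r[:,:2]))
s=unproj(f([(345,165),(428,200),(258,390),(340,425)],6,(200,180)),137.8,C); print('shaft',rect(s[:,:2]),s.mean(0))
c=unproj(f([(92,95),(300,77),(333,432),(127,447)],7,(400,160)),8,C); print('cradle',rect(c[:,:2]),c.mean(0))
plan(*s.mean(0)[:2],260,66.5)
E
```

```text
cam [ 515.14585661   -4.36229278 1117.40765237]
riser [526.9  44.6  99.3  61.9 -22.7]
shaft [526.9  43.9  74.   27.4 -21.8] [526.88722912  43.83373765 137.8       ]
cradle [ 590.7 -306.9  104.9   61.3    4.5] [ 590.90816348 -306.98949789    8.        ]
t 0.15 pos [156.6 527.  238.3] yang 73.5 gap 88.2 F [ 0.9  0.7 -0.1]
shift now-axes [-492.6 -357.8  -21.4] turn [-0.1 -0.   7. ] shift final-axes [-532.3 -295.5  -21.7] q6 -0.22
```

```bash
O='"gripper":[-1,-1,-1,-1,-1]'
python3 -m handwheel '{"offset":[[-33,-24,-1.5],[-33,-24,-1.5],[-33,-24,-1.5],[-33,-24,-1.5],[-33,-24,-1.5]],"angular":[[0,0,0],[0,0,0],[0,0,0],[0,0,0],[0,0,0]],"gripper":[-1,-1,-1,-1,-1]}' 60
python3 -m handwheel '{"offset":[[-33,-24,-1.5],[-33,-24,-1.5],[-33,-24,-1.5],[-33,-24,-1.5],[-33,-24,-1.5]],"angular":[[0,0,0],[0,0,0],[0,0,0],[0,0,0],[0,0,0]],"gripper":[-1,-1,-1,-1,-1]}' 60
python3 -m handwheel '{"offset":[[-33,-24,-1.5],[-33,-24,-1.5],[-33,-24,-1.5],[-33,-24,-1.5],[-31,-22,0]],"angular":[[0,0,0],[0,0,0],[0,0,0],[0,0,0],[0,0,0]],"gripper":[-1,-1,-1,-1,-1]}' 60
python3 -m handwheel '{"offset":[[0,0,0],[0,0,0],[0,0,0],[0,0,0],[0,0,0]],"angular":[[0,0,5],[0,0,0],[0,0,0],[0,0,0],[0,0,0]],"gripper":[-1,-1,-1,-1,-1]}' 60
python3 - <<'E'
from h import *
plan(526.9,43.8,260,67.6)
C=cam('wrist'); im=vision.camera('wrist')[:,:,::-1].copy(); cv2.imwrite('pics/c_raw.png',im)
def box(L,W,z,ang,c,col):
    a=np.radians(ang); u=np.array([np.cos(a),np.sin(a)]); v=np.array([-u[1],u[0]])
    P=[[*(np.array(c)+i*u*L/2+j*v*W/2),z] for i,j in((1,1),(1,-1),(-1,-1),(-1,1))]
    cv2.polylines(im,[np.round(proj(P,C)).astype(int)],1,col,1)
box(100,62,70,-22.5,(526.9,44.6),(0,0,255)); box(96,28,137.8,-22.5,(526.9,43.8),(0,255,0)); box(56,40,131,-22.5,(526.9,43.8),(255,0,0)); box(76,50,95,-22.5,(526.9,44.6),(255,255,0))
cv2.imwrite('pics/c_wr.png',im)
E
```

```text
time: 0.65
tool_pos: [281.2, 363.8, 246.2]
orientation: [0.144, 0.99, -0.0, -0.0]
force: [0.5, 0.2, 0.1]
finger_gap: 1.002
time: 1.15
tool_pos: [405.3, 201.6, 253.8]
orientation: [0.144, 0.99, -0.0, -0.0]
force: [-0.5, 0.4, -0.3]
finger_gap: 1.002
time: 1.65
tool_pos: [528.1, 41.9, 259.7]
orientation: [0.144, 0.99, 0.0, -0.0]
force: [0.5, -0.3, 0.2]
finger_gap: 1.004
time: 2.15
tool_pos: [526.9, 44.2, 260.0]
orientation: [0.186, 0.983, 0.0, 0.0]
force: [-0.6, -0.6, 0.2]
finger_gap: 1.001
t 2.15 pos [526.9  44.2 260. ] yang 68.6 gap 88.0 F [-0.6 -0.6  0.2]
shift now-axes [-0.1 -0.4 -0. ] turn [0. 0. 1.] shift final-axes [-0.1 -0.4 -0. ] q6 -1.34
```

View pics/c_wr.png

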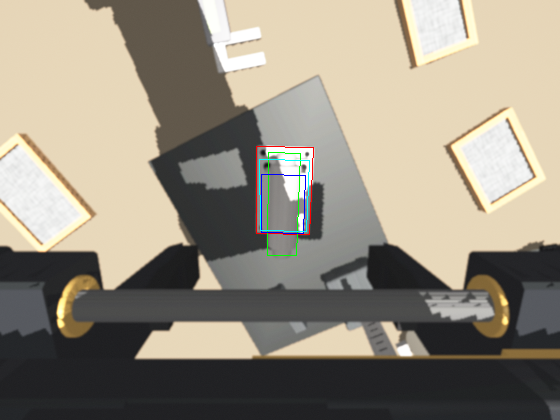

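The wrist picture shows the predicted outlines for riser, V-block and shaft lying on the stack around (283,195). I'll zoom in once to check the angle.

```bash
python3 -c "
import cv2
a=cv2.imread('pics/c_raw.png')[140:265,235:335];b=cv2.imread('pics/c_wr.png')[140:265,235:335]
cv2.imwrite('pics/c_z.png',cv2.resize(cv2.hconcat([a,b]),None,fx=4,fy=4,interpolation=cv2.INTER_CUBIC))"
```

```text
(no output)
```

View pics/c_z.png

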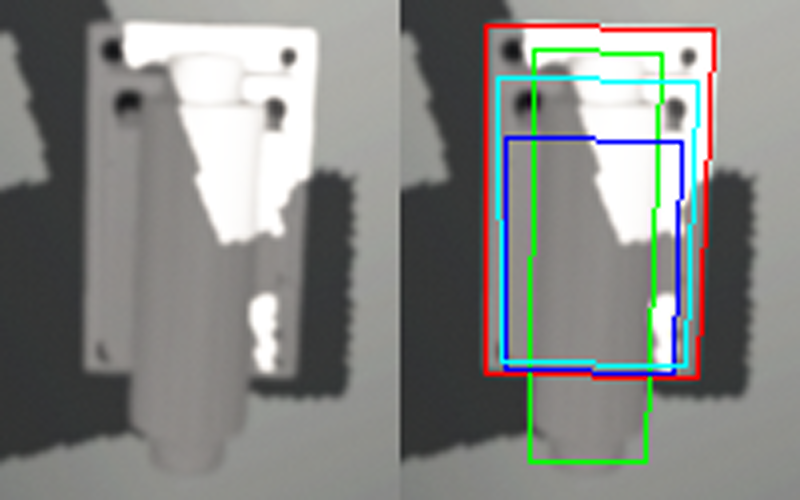

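Outlines agree within about 1 mm. Descend, with tips just above the V-block's top (131), and grip the shaft.

```bash
python3 -m handwheel '{"offset":[[0,-0.4,40],[0,0,40],[0,0,25],[0,0,12],[0,0,8.5]],"angular":[[0,0,1],[0,0,0],[0,0,0],[0,0,0],[0,0,0]],"gripper":[-1,-1,-1,-1,-1]}' 60
python3 -m handwheel '{"offset":[[0,0,0],[0,0,0],[0,0,0],[0,0,0],[0,0,0]],"angular":[[0,0,0],[0,0,0],[0,0,0],[0,0,0],[0,0,0]],"gripper":[-0.2,0.1,0.3,1,1]}' 60
python3 -m handwheel '{"offset":[[0,0,0],[0,0,0],[0,0,0],[0,0,0],[0,0,0]],"angular":[[0,0,0],[0,0,0],[0,0,0],[0,0,0],[0,0,0]],"gripper":[1,1,1,1,1]}' 60
```

```text
time: 2.7
tool_pos: [526.8, 43.6, 133.3]
orientation: [0.195, 0.981, -0.0, -0.001]
force: [0.3, 0.2, 1.3]
finger_gap: 0.998
time: 3.2
tool_pos: [527.3, 43.3, 134.7]
orientation: [0.195, 0.981, 0.0, 0.0]
force: [-0.5, 0.0, -0.1]
finger_gap: 0.571
time: 3.7
tool_pos: [527.3, 43.6, 134.4]
orientation: [0.195, 0.981, 0.0, 0.0]
force: [1.1, 2.3, 1.4]
finger_gap: 0.301
```

```bash
python3 -m handwheel '{"offset":[[0,0,0],[0,0,0],[0,0,-1],[0,0,-2],[0,0,-3]],"angular":[[0,0,0],[0,0,0],[0,0,0],[0,0,0],[0,0,0]],"gripper":[1,1,1,1,1]}' 60
python3 - <<'E'
from h import *
print(monitor.get_state()['finger_gap']*88, monitor.get_state()['force'])
im=vision.camera('wrist')[:,:,::-1]; cv2.imwrite('pics/d_w.png',im[100:400])
im=vision.camera('scene')[:,:,::-1]; cv2.imwrite('pics/d_s.png',cv2.resize(im[170:260,250:370],None,fx=5,fy=5,interpolation=cv2.INTER_CUBIC))
E
```

```text
time: 4.2
tool_pos: [526.6, 42.9, 139.9]
orientation: [0.196, 0.981, -0.001, -0.001]
force: [0.0, -0.5, -3.1]
finger_gap: 0.303
26.662497371894883 [ 0.00748719 -0.45928441 -3.08205787]
```

View pics/d_s.png

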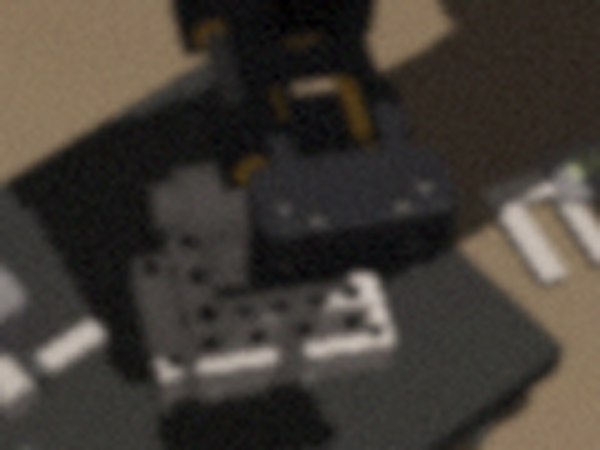

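The scene crop shows the fingers around the shaft on the stack, and the tool feels about -3 N (0.4 kg), so the shaft is held. Lift higher.

```bash
python3 -m handwheel '{"offset":[[0,0,-8],[0,0,-15],[0,0,-20],[0,0,-20],[0,0,-10]],"angular":[[0,0,0],[0,0,0],[0,0,0],[0,0,0],[0,0,0]],"gripper":[1,1,1,1,1]}' 60
python3 -m handwheel '{"offset":[[0,0,0],[0,0,0],[0,0,0],[0,0,0],[0,0,0]],"angular":[[0,0,7],[0,0,0],[0,0,0],[0,0,0],[0,0,0]],"gripper":[1,1,1,1,1]}' 60
python3 - <<'E'
from h import *
plan(590.9,-307,90,94.6)
im=vision.camera('wrist')[:,:,::-1]; cv2.imwrite('pics/e_w.png',im[100:400])
E
```

```text
time: 4.8
tool_pos: [527.5, 43.1, 215.2]
orientation: [0.195, 0.981, -0.0, 0.001]
force: [1.0, 0.0, -3.6]
finger_gap: 0.303
time: 5.3
tool_pos: [527.0, 43.2, 213.0]
orientation: [0.254, 0.967, -0.0, -0.0]
force: [0.1, 0.2, -3.7]
finger_gap: 0.302
t 5.3 pos [527.   43.2 213. ] yang 60.5 gap 26.5 F [ 0.1  0.2 -3.7]
shift now-axes [-228.  -273.5  122.9] turn [ -0.   -0.  -34.1] shift final-axes [ -35.6 -354.2  123. ] q6 -1.2
```

View pics/e_w.png

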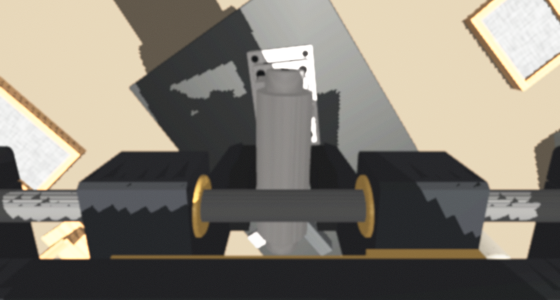

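The shaft is held level and square in the jaws (column 285). Now turn and carry it to above the cradle.

```bash
python3 -m handwheel '{"offset":[[0,0,0],[0,0,0],[0,0,0],[0,0,0],[0,0,0]],"angular":[[0,0,-7],[0,0,-8.5],[0,0,-8.5],[0,0,-7],[0,0,-3.1]],"gripper":[1,1,1,1,1]}' 60
python3 -m handwheel '{"offset":[[-2,-20,0],[-3.6,-35.4,0],[-3.6,-35.4,0],[-3.6,-35.4,0],[-3.6,-35.4,0]],"angular":[[0,0,0],[0,0,0],[0,0,0],[0,0,0],[0,0,0]],"gripper":[1,1,1,1,1]}' 60
python3 -m handwheel '{"offset":[[-3.6,-35.4,10],[-3.6,-35.4,10],[-3.6,-35.4,10],[-3.6,-35.4,10],[-3.6,-35.4,10]],"angular":[[0,0,0],[0,0,0],[0,0,0],[0,0,0],[0,0,0]],"gripper":[1,1,1,1,1]}' 60
python3 -m handwheel '{"offset":[[-1.6,-15,15],[0,0,20],[0,0,10],[0,0,0],[0,0,0]],"angular":[[0,0,0],[0,0,0],[0,0,0],[0,0,0],[0,0,0]],"gripper":[1,1,1,1,1]}' 60
python3 - <<'E'
from h import *
plan(590.9,-307,70,94.6)
C=cam('wrist'); im=vision.camera('wrist')[:,:,::-1].copy()
a=np.radians(4.6); u=np.array([np.cos(a),np.sin(a)]); v=np.array([-u[1],u[0]])
for L,W,z,o,col in((104,60,8,0,(0,0,255)),(12,56,35,30,(255,0,0)),(12,56,35,-30,(255,0,0))):
    P=[[*(np.array([590.9,-307])+o*u+i*u*L/2+j*v*W/2),z] for i,j in((1,1),(1,-1),(-1,-1),(-1,1))]
    cv2.polylines(im,[np.round(proj(P,C)).astype(int)],1,col,1)
cv2.imwrite('pics/f_w.png',cv2.resize(im[60:330,150:420],None,fx=2.2,fy=2.2))
E
```

```text
time: 5.85
tool_pos: [527.1, 43.2, 213.1]
orientation: [-0.042, 0.999, 0.0, -0.0]
force: [0.1, 0.6, -3.0]
finger_gap: 0.299
time: 6.35
tool_pos: [556.4, -117.9, 213.2]
orientation: [-0.04, 0.999, 0.0, -0.0]
force: [0.2, 0.9, -2.6]
finger_gap: 0.298
time: 6.85
tool_pos: [588.3, -293.0, 162.5]
orientation: [-0.04, 0.999, 0.0, -0.0]
force: [0.2, 0.1, -2.1]
finger_gap: 0.304
time: 7.35
tool_pos: [591.4, -305.9, 118.9]
orientation: [-0.04, 0.999, -0.0, 0.0]
force: [-0.3, 0.9, -3.4]
finger_gap: 0.3
t 7.35 pos [ 591.4 -305.9  118.9] yang 94.6 gap 26.4 F [-0.3  0.9 -3.4]
shift now-axes [ 0.6 -1.1 48.9] turn [-0.  0.  0.] shift final-axes [ 0.6 -1.1 48.9] q6 -2.31
```

View pics/f_w.png

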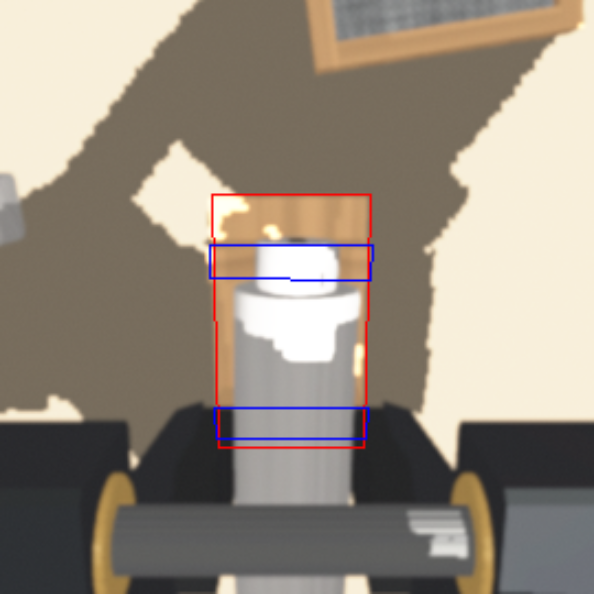

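The cradle's predicted outline fits its base (red, 212–371 columns) and the shaft sits over its middle. Lower it.

```bash
python3 -m handwheel '{"offset":[[0.6,-1.1,20],[0,0,20],[0,0,20],[0,0,15],[0,0,6]],"angular":[[0,0,0],[0,0,0],[0,0,0],[0,0,0],[0,0,0]],"gripper":[1,1,1,1,1]}' 60
python3 -m handwheel '{"offset":[[0,0,3],[0,0,2],[0,0,1.5],[0,0,1],[0,0,0]],"angular":[[0,0,0],[0,0,0],[0,0,0],[0,0,0],[0,0,0]],"gripper":[1,1,1,1,1]}' 60
python3 -m handwheel '{"offset":[[0,0,0.4],[0,0,0],[0,0,0],[0,0,0],[0,0,0]],"angular":[[0,0,0],[0,0,0],[0,0,0],[0,0,0],[0,0,0]],"gripper":[1,1,1,1,1]}' 60
```

```text
time: 7.9
tool_pos: [590.5, -307.1, 36.8]
orientation: [-0.04, 0.999, 0.0, -0.0]
force: [-0.4, -0.5, -3.0]
finger_gap: 0.299
time: 8.4
tool_pos: [590.8, -307.6, 30.2]
orientation: [-0.04, 0.999, -0.0, 0.0]
force: [0.1, 0.9, -2.7]
finger_gap: 0.299
time: 8.9
tool_pos: [590.7, -307.6, 29.9]
orientation: [-0.04, 0.999, -0.0, 0.0]
force: [-1.4, 0.3, 4.6]
finger_gap: 0.308
```

Contact felt (force went from -3 to +5 N). Release and rise, then look.

```bash
python3 -m handwheel '{"offset":[[0,0,0],[0,0,0],[0,0,0],[0,0,0],[0,0,0]],"angular":[[0,0,0],[0,0,0],[0,0,0],[0,0,0],[0,0,0]],"gripper":[0.2,0.0,-0.3,-1,-1]}' 60
python3 -m handwheel '{"offset":[[0,0,0],[0,0,0],[0,0,0],[0,0,-5],[0,0,-10]],"angular":[[0,0,0],[0,0,0],[0,0,0],[0,0,0],[0,0,0]],"gripper":[-1,-1,-1,-1,-1]}' 60
python3 -m handwheel '{"offset":[[0,0,-25],[0,0,-40],[0,0,-40],[0,0,-40],[0,0,-30]],"angular":[[0,0,0],[0,0,0],[0,0,0],[0,0,0],[0,0,0]],"gripper":[-1,-1,-1,-1,-1]}' 60
python3 - <<'E'
from h import *
plan(526.9,44.2,212,67.5)
C=cam('wrist'); im=vision.camera('wrist')[:,:,::-1].copy()
a=np.radians(4.6); u=np.array([np.cos(a),np.sin(a)]); v=np.array([-u[1],u[0]])
for L,W,z,o,col in((104,60,8,0,(0,0,255)),(96,28,32.8,0,(0,255,0))):
    P=[[*(np.array([590.9,-307])+o*u+i*u*L/2+j*v*W/2),z] for i,j in((1,1),(1,-1),(-1,-1),(-1,1))]
    cv2.polylines(im,[np.round(proj(P,C)).astype(int)],1,col,1)
cv2.imwrite('pics/g_w.png',cv2.resize(im[110:270,200:360],None,fx=3.5,fy=3.5))
E
```

```text
time: 9.4
tool_pos: [590.5, -307.5, 29.2]
orientation: [-0.04, 0.999, 0.0, -0.0]
force: [-0.6, 0.2, 0.2]
finger_gap: 0.734
time: 9.9
tool_pos: [590.3, -307.3, 44.3]
orientation: [-0.04, 0.999, 0.0, -0.0]
force: [-0.4, -0.6, -0.5]
finger_gap: 0.996
time: 10.4
tool_pos: [590.7, -307.6, 223.4]
orientation: [-0.04, 0.999, -0.001, 0.001]
force: [1.0, -0.1, -0.4]
finger_gap: 1.002
t 10.4 pos [ 590.7 -307.6  223.4] yang 94.6 gap 88.2 F [ 1.  -0.1 -0.4]
shift now-axes [ 35.7 355.7  10.4] turn [-0.1  0.2 27.1] shift final-axes [193.5 300.6  11.4] q6 -2.31
```

View pics/g_w.png

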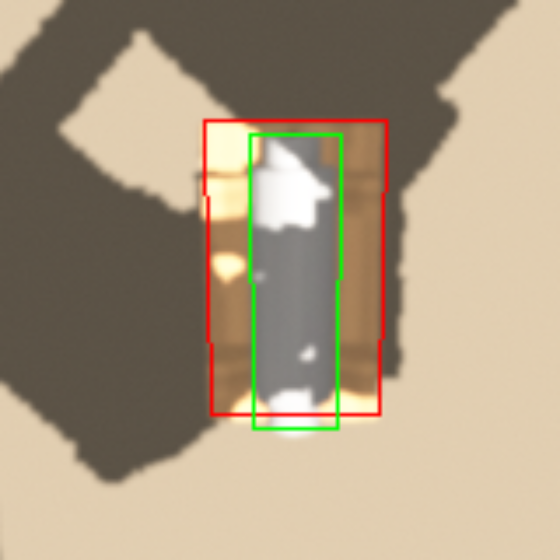

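The shaft lies in the cradle, within about 2 mm of the predicted position. Back to the stack for the V-block.

```bash
python3 -m handwheel '{"offset":[[3.6,35.6,1],[3.6,35.6,1],[3.6,35.6,1],[3.6,35.6,1],[3.6,35.6,1]],"angular":[[0,0,0],[0,0,0],[0,0,0],[0,0,0],[0,0,0]],"gripper":[-1,-1,-1,-1,-1]}' 60
python3 -m handwheel '{"offset":[[3.6,35.6,1],[3.6,35.6,1],[3.6,35.6,1],[3.6,35.6,1],[3.6,35.6,1]],"angular":[[0,0,0],[0,0,0],[0,0,0],[0,0,0],[0,0,0]],"gripper":[-1,-1,-1,-1,-1]}' 60
python3 -m handwheel '{"offset":[[0,0,0],[0,0,0],[0,0,0],[0,0,0],[0,0,0]],"angular":[[0,0,8],[0,0,8],[0,0,8],[0,0,3],[0,0,0]],"gripper":[-1,-1,-1,-1,-1]}' 60
python3 - <<'E'
from h import *
plan(526.9,44.2,105,67.4)
C=cam('wrist'); im=vision.camera('wrist')[:,:,::-1].copy()
a=np.radians(-22.5); u=np.array([np.cos(a),np.sin(a)]); v=np.array([-u[1],u[0]])
for L,W,z,col in((100,62,70,(0,0,255)),(76,50,95,(255,255,0)),(56,40,131,(0,255,0))):
    P=[[*(np.array([526.9,44.2])+i*u*L/2+j*v*W/2),z] for i,j in((1,1),(1,-1),(-1,-1),(-1,1))]
    cv2.polylines(im,[np.round(proj(P,C)).astype(int)],1,col,1)
cv2.imwrite('pics/h_w.png',cv2.resize(im[120:270,200:360],None,fx=4,fy=4))
E
```

```text
time: 10.95
tool_pos: [558.0, -130.1, 215.1]
orientation: [-0.04, 0.999, -0.0, 0.0]
force: [0.6, -0.9, 0.8]
finger_gap: 0.999
time: 11.45
tool_pos: [525.9, 45.9, 210.1]
orientation: [-0.04, 0.999, -0.0, 0.001]
force: [0.9, -0.5, -1.1]
finger_gap: 0.997
time: 11.95
tool_pos: [526.4, 44.6, 210.0]
orientation: [0.195, 0.981, 0.0, 0.0]
force: [0.4, -0.0, 0.1]
finger_gap: 1.006
t 11.95 pos [526.4  44.6 210. ] yang 67.5 gap 88.5 F [ 0.4 -0.   0.1]
shift now-axes [ -0.6  -0.2 105. ] turn [0.  0.  0.1] shift final-axes [-6.00e-01 -1.00e-01  1.05e+02] q6 -1.32
```

View pics/h_w.png

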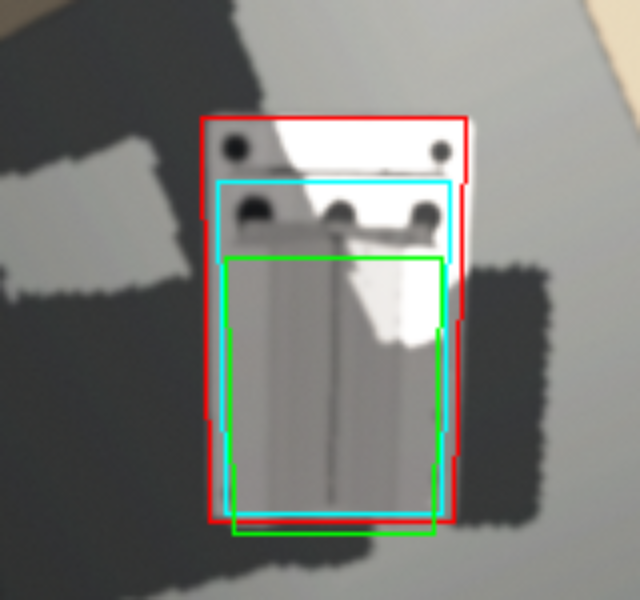

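The V-block is seen in green's place, about 2–3 mm further towards the robot than the box (its top edge near row 245 against 257); drilled block and riser fit their outlines. Descend and grip with that shift.

```bash
python3 -m handwheel '{"offset":[[2,0,30],[0,0,35],[0,0,22],[0,0,12],[0,0,6]],"angular":[[0,0,0],[0,0,0],[0,0,0],[0,0,0],[0,0,0]],"gripper":[-1,-1,-1,-1,-1]}' 60
python3 -m handwheel '{"offset":[[0,0,0],[0,0,0],[0,0,0],[0,0,0],[0,0,0]],"angular":[[0,0,0],[0,0,0],[0,0,0],[0,0,0],[0,0,0]],"gripper":[-0.3,0,0.1,1,1]}' 60
python3 -m handwheel '{"offset":[[0,0,0],[0,0,0],[0,0,0],[0,0,-1],[0,0,-4]],"angular":[[0,0,0],[0,0,0],[0,0,0],[0,0,0],[0,0,0]],"gripper":[1,1,1,1,1]}' 60
python3 -m handwheel '{"offset":[[0,0,-10],[0,0,-20],[0,0,-25],[0,0,-20],[0,0,-10]],"angular":[[0,0,0],[0,0,0],[0,0,0],[0,0,0],[0,0,0]],"gripper":[1,1,1,1,1]}' 60
python3 - <<'E'
from h import *
plan(410,282.3,80,88.2)
im=vision.camera('wrist')[:,:,::-1]; cv2.imwrite('pics/i_w.png',im[100:300,150:420])
im=vision.camera('top')[:,:,::-1]; cv2.imwrite('pics/i_t.png',im)
E
```

```text
time: 12.5
tool_pos: [524.2, 45.3, 103.5]
orientation: [0.194, 0.981, -0.0, -0.001]
force: [-0.8, 0.2, 0.1]
finger_gap: 1.002
time: 13.0
tool_pos: [524.7, 45.3, 104.7]
orientation: [0.195, 0.981, 0.0, 0.0]
force: [0.2, -0.3, -0.1]
finger_gap: 0.572
time: 13.5
tool_pos: [524.0, 45.3, 108.7]
orientation: [0.195, 0.981, -0.0, -0.001]
force: [0.6, -0.2, -4.2]
finger_gap: 0.446
time: 14.0
tool_pos: [525.0, 45.2, 196.6]
orientation: [0.195, 0.981, 0.0, 0.001]
force: [0.2, -0.3, -4.8]
finger_gap: 0.448
t 14.0 pos [525.   45.2 196.6] yang 67.6 gap 39.4 F [ 0.2 -0.3 -4.8]
shift now-axes [197.1 175.1 116.1] turn [  0.    0.2 -20.6] shift final-axes [122.3 233.3 116.6] q6 -1.32
```

View pics/i_w.png

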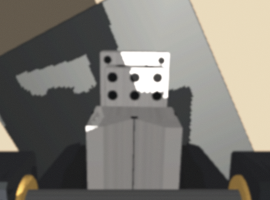

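The V-block is held squarely (gap 39.4 mm, weight -4.8 N). Carry it to the small tray.

```bash
python3 -m handwheel '{"offset":[[12,11,0],[24,21.3,0],[27,24,0],[27,24,0],[27,24,0]],"angular":[[0,0,0],[0,0,0],[0,0,0],[0,0,0],[0,0,0]],"gripper":[1,1,1,1,1]}' 60
python3 -m handwheel '{"offset":[[27,24,0],[27,24,0],[20,17.8,0],[6,5,0],[0,0,0]],"angular":[[0,0,0],[0,0,0],[0,0,0],[0,0,0],[0,0,0]],"gripper":[1,1,1,1,1]}' 60
python3 -m handwheel '{"offset":[[0,0,0],[0,0,20],[0,0,30],[0,0,30],[0,0,20]],"angular":[[0,0,-7],[0,0,-7],[0,0,-6.6],[0,0,0],[0,0,0]],"gripper":[1,1,1,1,1]}' 60
python3 -m handwheel '{"offset":[[0,0,15],[0,0,10],[0,0,5],[0,0,0],[0,0,0]],"angular":[[0,0,0],[0,0,0],[0,0,0],[0,0,0],[0,0,0]],"gripper":[1,1,1,1,1]}' 60
python3 - <<'E'
from h import *
plan(410,282.3,17.7,88.2)
C=cam('wrist'); im=vision.camera('wrist')[:,:,::-1].copy()
a=np.radians(-1.8); u=np.array([np.cos(a),np.sin(a)]); v=np.array([-u[1],u[0]])
for L,W in((88,72),(72,56)):
    P=[[*(np.array([410,282.3])+i*u*L/2+j*v*W/2),14] for i,j in((1,1),(1,-1),(-1,-1),(-1,1))]
    cv2.polylines(im,[np.round(proj(P,C)).astype(int)],1,(0,0,255),1)
cv2.imwrite('pics/j_w.png',cv2.resize(im[30:280,150:420],None,fx=2.2,fy=2.2))
E
```

```text
time: 14.6
tool_pos: [454.4, 188.0, 193.2]
orientation: [0.195, 0.981, -0.0, -0.001]
force: [0.3, 0.2, -3.9]
finger_gap: 0.444
time: 15.1
tool_pos: [408.2, 283.0, 193.5]
orientation: [0.194, 0.981, -0.001, -0.001]
force: [0.9, -0.3, -3.1]
finger_gap: 0.45
time: 15.6
tool_pos: [409.0, 281.0, 92.2]
orientation: [0.017, 1.0, -0.001, -0.001]
force: [-0.2, -0.1, -4.0]
finger_gap: 0.449
time: 16.1
tool_pos: [409.8, 282.3, 64.9]
orientation: [0.016, 1.0, 0.0, 0.0]
force: [-0.1, -1.0, -4.4]
finger_gap: 0.444
t 16.1 pos [409.8 282.3  64.9] yang 88.1 gap 39.0 F [-0.1 -1.  -4.4]
shift now-axes [-0.2  0.  47.2] turn [ 0.   0.1 -0.1] shift final-axes [-0.2  0.  47.2] q6 -1.17
```

View pics/j_w.png

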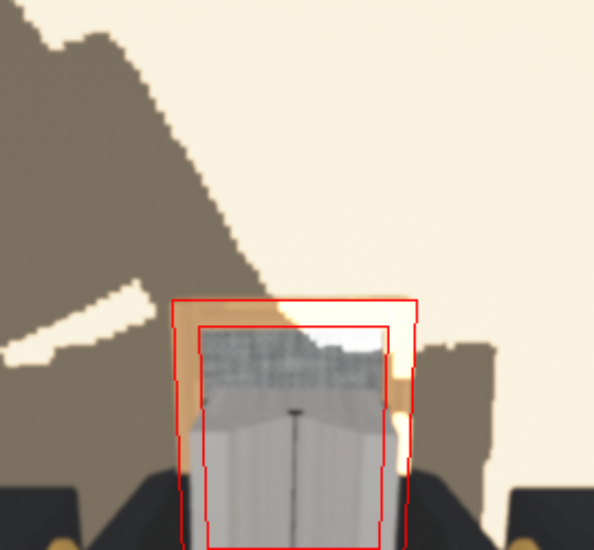

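Tray outline matches (rim 172–417), and the V-block hangs centred over it. Lower it.

```bash
python3 -m handwheel '{"offset":[[0,0,15],[0,0,13],[0,0,9],[0,0,5],[0,0,2]],"angular":[[0,0,0],[0,0,0],[0,0,0],[0,0,0],[0,0,0]],"gripper":[1,1,1,1,1]}' 60
python3 -m handwheel '{"offset":[[0,0,1],[0,0,1],[0,0,0.5],[0,0,0],[0,0,0]],"angular":[[0,0,0],[0,0,0],[0,0,0],[0,0,0],[0,0,0]],"gripper":[1,1,1,1,1]}' 60
python3 -m handwheel '{"offset":[[0,0,0.5],[0,0,0.3],[0,0,0],[0,0,0],[0,0,0]],"angular":[[0,0,0],[0,0,0],[0,0,0],[0,0,0],[0,0,0]],"gripper":[1,1,1,1,1]}' 60
```

```text
time: 16.65
tool_pos: [409.4, 282.4, 20.3]
orientation: [0.016, 1.0, -0.0, 0.0]
force: [0.0, 0.0, -3.4]
finger_gap: 0.449
time: 17.15
tool_pos: [409.4, 282.4, 18.0]
orientation: [0.016, 1.0, 0.0, 0.0]
force: [-0.2, 0.2, -4.6]
finger_gap: 0.451
time: 17.65
tool_pos: [409.5, 282.4, 17.5]
orientation: [0.016, 1.0, 0.0, 0.0]
force: [-2.7, 0.7, 5.4]
finger_gap: 0.45
```

Contact at TCP 17.5 as expected. Release, rise and go back to the stack.

```bash
python3 -m handwheel '{"offset":[[0,0,0],[0,0,0],[0,0,0],[0,0,0],[0,0,0]],"angular":[[0,0,0],[0,0,0],[0,0,0],[0,0,0],[0,0,0]],"gripper":[0,-0.2,-0.5,-1,-1]}' 60
python3 -m handwheel '{"offset":[[0,0,0],[0,0,-5],[0,0,-15],[0,0,-35],[0,0,-40]],"angular":[[0,0,0],[0,0,0],[0,0,0],[0,0,0],[0,0,0]],"gripper":[-1,-1,-1,-1,-1]}' 60
python3 -m handwheel '{"offset":[[0,0,-40],[0,0,-40],[0,0,0],[0,0,0],[0,0,0]],"angular":[[0,0,0],[0,0,0],[0,0,7],[0,0,7],[0,0,6.7]],"gripper":[-1,-1,-1,-1,-1]}' 60
python3 - <<'E'
from h import *
plan(526.7,44.3,190,67.4)
E
```

```text
time: 18.15
tool_pos: [409.4, 282.3, 17.0]
orientation: [0.016, 1.0, -0.0, -0.0]
force: [0.4, -0.3, -0.3]
finger_gap: 0.839
time: 18.65
tool_pos: [408.7, 282.1, 112.8]
orientation: [0.016, 1.0, -0.0, -0.001]
force: [0.6, 0.1, -0.1]
finger_gap: 0.999
time: 19.15
tool_pos: [409.2, 282.3, 192.7]
orientation: [0.198, 0.98, 0.0, 0.0]
force: [-0.7, 0.2, -0.1]
finger_gap: 1.003
t 19.15 pos [409.2 282.3 192.7] yang 67.2 gap 88.2 F [-0.7  0.2 -0.1]
shift now-axes [-200.7 -173.7    2.7] turn [ 0.   0.  -0.2] shift final-axes [-200.  -174.5    2.7] q6 -0.81
```

```bash
python3 -m handwheel '{"offset":[[-30,-26,0],[-30,-26,0],[-30,-26,0],[-30,-26,0],[-30,-26,0]],"angular":[[0,0,0],[0,0,0],[0,0,0],[0,0,0],[0,0,0]],"gripper":[-1,-1,-1,-1,-1]}' 60
python3 -m handwheel '{"offset":[[-30,-26,0],[-20.7,-17.7,0],[0,0,0],[0,0,0],[0,0,0]],"angular":[[0,0,0],[0,0,0],[0,0,0],[0,0,0],[0,0,0]],"gripper":[-1,-1,-1,-1,-1]}' 60
python3 - <<'E'
from h import *
plan(526.7,44.3,79,67.4)
C=cam('wrist'); im=vision.camera('wrist')[:,:,::-1].copy()
a=np.radians(-22.5); u=np.array([np.cos(a),np.sin(a)]); v=np.array([-u[1],u[0]])
for L,W,z,col in((100,62,70,(0,0,255)),(76,50,95,(0,255,0))):
    P=[[*(np.array([526.9,44.2])+i*u*L/2+j*v*W/2),z] for i,j in((1,1),(1,-1),(-1,-1),(-1,1))]
    cv2.polylines(im,[np.round(proj(P,C)).astype(int)],1,col,1)
cv2.imwrite('pics/k_w.png',cv2.resize(im[120:290,200:360],None,fx=3.5,fy=3.5))
E
```

```text
time: 19.65
tool_pos: [498.4, 103.2, 192.5]
orientation: [0.195, 0.981, 0.0, 0.0]
force: [0.7, -0.5, 0.2]
finger_gap: 1.003
time: 20.15
tool_pos: [527.5, 45.9, 192.2]
orientation: [0.195, 0.981, 0.0, -0.0]
force: [-0.9, 0.8, 0.8]
finger_gap: 1.003
t 20.15 pos [527.5  45.9 192.2] yang 67.5 gap 88.2 F [-0.9  0.8  0.8]
shift now-axes [ 1.000e-01 -1.800e+00  1.132e+02] turn [ 0.  -0.   0.1] shift final-axes [ 1.000e-01 -1.800e+00  1.132e+02] q6 -1.32
```

View pics/k_w.png

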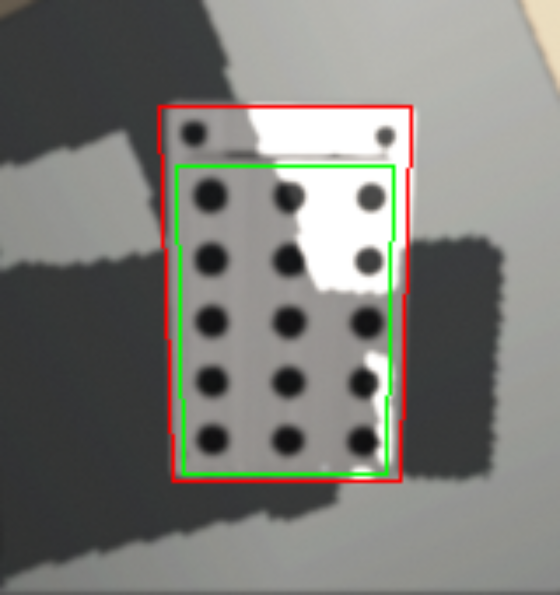

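The drilled block matches the green outline (middle hole at (289,322)). Descend and grip.

```bash
python3 -m handwheel '{"offset":[[0,-1.8,35],[0,0,35],[0,0,25],[0,0,12],[0,0,7]],"angular":[[0,0,0],[0,0,0],[0,0,0],[0,0,0],[0,0,0]],"gripper":[-1,-1,-1,-1,-1]}' 60
python3 -m handwheel '{"offset":[[0,0,0],[0,0,0],[0,0,0],[0,0,0],[0,0,0]],"angular":[[0,0,0],[0,0,0],[0,0,0],[0,0,0],[0,0,0]],"gripper":[-0.4,-0.2,0,1,1]}' 60
python3 -m handwheel '{"offset":[[0,0,0],[0,0,0],[0,0,0],[0,0,-1],[0,0,-4]],"angular":[[0,0,0],[0,0,0],[0,0,0],[0,0,0],[0,0,0]],"gripper":[1,1,1,1,1]}' 60
python3 -m handwheel '{"offset":[[0,0,-10],[0,0,-20],[0,0,-25],[0,0,-20],[0,0,-10]],"angular":[[0,0,0],[0,0,0],[0,0,0],[0,0,0],[0,0,0]],"gripper":[1,1,1,1,1]}' 60
python3 - <<'E'
from h import *
plan(601.7,312.7,80,103.3)
E
```

```text
time: 20.7
tool_pos: [527.2, 43.9, 77.6]
orientation: [0.195, 0.981, -0.0, -0.0]
force: [0.1, -0.9, 1.4]
finger_gap: 0.995
time: 21.2
tool_pos: [527.8, 43.6, 78.6]
orientation: [0.196, 0.981, 0.001, 0.001]
force: [1.6, 5.7, 1.0]
finger_gap: 0.569
time: 21.7
tool_pos: [526.3, 43.1, 82.0]
orientation: [0.195, 0.981, -0.0, -0.002]
force: [-0.7, 0.0, -7.5]
finger_gap: 0.565
time: 22.2
tool_pos: [527.6, 43.1, 169.9]
orientation: [0.196, 0.981, -0.0, 0.001]
force: [0.4, 0.2, -8.1]
finger_gap: 0.559
t 22.2 pos [527.6  43.1 169.9] yang 67.4 gap 49.2 F [ 0.4  0.2 -8.1]
shift now-axes [ 35.1 277.4  89.9] turn [ -0.    0.1 -35.9] shift final-axes [-134.1  245.4   89.9] q6 -1.32
```

```bash
python3 -m handwheel '{"offset":[[2,16,0],[4,30,0],[4.5,35,0],[4.5,35,0],[4.5,35,0]],"angular":[[0,0,0],[0,0,0],[0,0,0],[0,0,0],[0,0,0]],"gripper":[1,1,1,1,1]}' 60
python3 -m handwheel '{"offset":[[4.5,35,0],[4.5,35,0],[4,32,0],[2,16,0],[0.6,8.4,0]],"angular":[[0,0,0],[0,0,0],[0,0,0],[0,0,0],[0,0,0]],"gripper":[1,1,1,1,1]}' 60
python3 -m handwheel '{"offset":[[0,0,0],[0,0,0],[0,0,0],[0,0,0],[0,0,0]],"angular":[[0,0,-6],[0,0,-8.5],[0,0,-8.5],[0,0,-8],[0,0,-4.9]],"gripper":[1,1,1,1,1]}' 60
python3 -m handwheel '{"offset":[[0,0,25],[0,0,35],[0,0,25],[0,0,10],[0,0,0]],"angular":[[0,0,0],[0,0,0],[0,0,0],[0,0,0],[0,0,0]],"gripper":[1,1,1,1,1]}' 60
python3 - <<'E'
from h import *
plan(601.7,312.7,16.3,103.3)
C=cam('wrist'); im=vision.camera('wrist')[:,:,::-1].copy()
a=np.radians(13.3); u=np.array([np.cos(a),np.sin(a)]); v=np.array([-u[1],u[0]])
for L,W in((108,82),(92,66)):
    P=[[*(np.array([601.7,312.7])+i*u*L/2+j*v*W/2),14] for i,j in((1,1),(1,-1),(-1,-1),(-1,1))]
    cv2.polylines(im,[np.round(proj(P,C)).astype(int)],1,(0,0,255),1)
cv2.imwrite('pics/l_w.png',cv2.resize(im[30:280,150:420],None,fx=2.2,fy=2.2))
E
```

```text
time: 22.7
tool_pos: [567.1, 191.3, 167.4]
orientation: [0.196, 0.981, -0.0, -0.001]
force: [0.6, -0.7, -6.6]
finger_gap: 0.562
time: 23.2
tool_pos: [600.9, 314.2, 166.8]
orientation: [0.195, 0.981, -0.001, -0.001]
force: [1.1, 0.2, -7.1]
finger_gap: 0.561
time: 23.7
tool_pos: [601.2, 311.9, 167.5]
orientation: [-0.118, 0.993, -0.0, -0.001]
force: [1.2, 0.5, -7.1]
finger_gap: 0.558
time: 24.2
tool_pos: [600.9, 312.2, 71.8]
orientation: [-0.116, 0.993, -0.0, -0.002]
force: [0.7, 0.2, -6.9]
finger_gap: 0.562
t 24.2 pos [600.9 312.2  71.8] yang 103.3 gap 49.4 F [ 0.7  0.2 -6.9]
shift now-axes [-1.1  0.3 55.5] turn [-0.  -0.2  0. ] shift final-axes [-0.9  0.3 55.5] q6 -1.5
```

View pics/l_w.png

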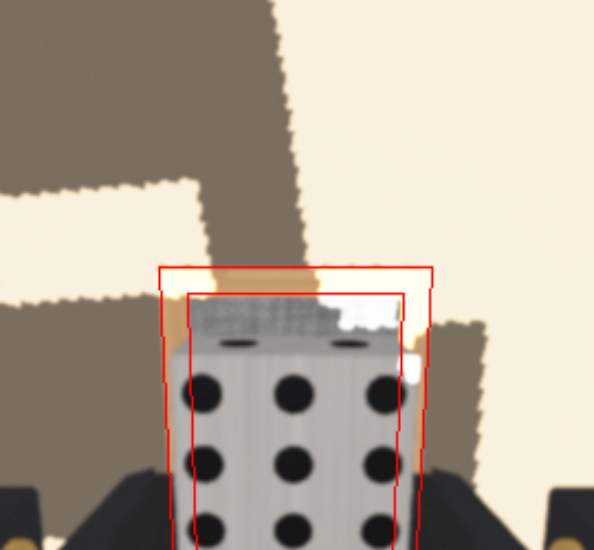

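The drilled block hangs level and centred over the middle tray (rim 160–432 matches). That was 15 pictures; I keep the last for the end check.

```bash
python3 -m handwheel '{"offset":[[-1,0.3,18],[0,0,15],[0,0,11],[0,0,6],[0,0,2.5]],"angular":[[0,0,0],[0,0,0],[0,0,0],[0,0,0],[0,0,0]],"gripper":[1,1,1,1,1]}' 60
python3 -m handwheel '{"offset":[[0,0,1],[0,0,1],[0,0,0.5],[0,0,0],[0,0,0]],"angular":[[0,0,0],[0,0,0],[0,0,0],[0,0,0],[0,0,0]],"gripper":[1,1,1,1,1]}' 60
python3 -m handwheel '{"offset":[[0,0,0.3],[0,0,0],[0,0,0],[0,0,0],[0,0,0]],"angular":[[0,0,0],[0,0,0],[0,0,0],[0,0,0],[0,0,0]],"gripper":[1,1,1,1,1]}' 60
```

```text
time: 24.75
tool_pos: [602.2, 313.4, 20.1]
orientation: [-0.116, 0.993, -0.0, -0.0]
force: [-0.2, -0.7, -6.5]
finger_gap: 0.561
time: 25.25
tool_pos: [602.4, 313.5, 18.3]
orientation: [-0.116, 0.993, 0.0, 0.0]
force: [-0.1, 0.3, -6.4]
finger_gap: 0.559
time: 25.75
tool_pos: [602.3, 313.5, 17.7]
orientation: [-0.116, 0.993, -0.0, -0.0]
force: [0.1, -0.3, -6.3]
finger_gap: 0.558
```

```bash
python3 -m handwheel '{"offset":[[0,0,0.6],[0,0,0.4],[0,0,0],[0,0,0],[0,0,0]],"angular":[[0,0,0],[0,0,0],[0,0,0],[0,0,0],[0,0,0]],"gripper":[1,1,1,1,1]}' 60
python3 -m handwheel '{"offset":[[0,0,0.3],[0,0,0],[0,0,0],[0,0,0],[0,0,0]],"angular":[[0,0,0],[0,0,0],[0,0,0],[0,0,0],[0,0,0]],"gripper":[1,1,1,1,1]}' 60
```

```text
time: 26.25
tool_pos: [602.2, 313.5, 16.7]
orientation: [-0.116, 0.993, 0.0, -0.0]
force: [0.1, -0.4, -7.0]
finger_gap: 0.565
time: 26.75
tool_pos: [602.3, 313.5, 16.7]
orientation: [-0.116, 0.993, 0.0, 0.0]
force: [-1.1, -0.3, -2.2]
finger_gap: 0.559
```

Touching (load now -2 N). Release, rise, return to the stack for the riser.

```bash
python3 -m handwheel '{"offset":[[0,0,0],[0,0,0],[0,0,0],[0,0,0],[0,0,0]],"angular":[[0,0,0],[0,0,0],[0,0,0],[0,0,0],[0,0,0]],"gripper":[-0.2,-0.4,-0.7,-1,-1]}' 60
python3 -m handwheel '{"offset":[[0,0,0],[0,0,-5],[0,0,-15],[0,0,-35],[0,0,-40]],"angular":[[0,0,0],[0,0,0],[0,0,0],[0,0,0],[0,0,0]],"gripper":[-1,-1,-1,-1,-1]}' 60
python3 -m handwheel '{"offset":[[0,0,-40],[0,0,-20],[0,0,0],[0,0,0],[0,0,0]],"angular":[[0,0,2],[0,0,8.5],[0,0,8.5],[0,0,8.5],[0,0,8.4]],"gripper":[-1,-1,-1,-1,-1]}' 60
python3 - <<'E'
from h import *
plan(526.9,44.3,165,67.4)
E
```

```text
time: 27.25
tool_pos: [602.4, 313.5, 16.6]
orientation: [-0.116, 0.993, 0.0, 0.0]
force: [-0.7, -0.7, 0.5]
finger_gap: 0.939
time: 27.75
tool_pos: [601.9, 313.3, 112.9]
orientation: [-0.116, 0.993, -0.0, -0.001]
force: [-0.1, 0.9, -0.5]
finger_gap: 0.998
time: 28.25
tool_pos: [602.2, 313.5, 173.2]
orientation: [0.198, 0.98, 0.0, 0.001]
force: [-0.1, 0.1, 0.7]
finger_gap: 0.996
t 28.25 pos [602.2 313.5 173.2] yang 67.1 gap 87.7 F [-0.1  0.1  0.7]
shift now-axes [ -35.3 -277.3    7.9] turn [ 0.1  0.1 -0.3] shift final-axes [ -33.9 -277.5    8.2] q6 -0.87
```

```bash
python3 -m handwheel '{"offset":[[-4.6,-36,0],[-4.6,-36,0],[-4.6,-36,0],[-4.6,-36,0],[-4.6,-36,0]],"angular":[[0,0,-0.3],[0,0,0],[0,0,0],[0,0,0],[0,0,0]],"gripper":[-1,-1,-1,-1,-1]}' 60
python3 -m handwheel '{"offset":[[-4.6,-36,0],[-4.6,-36,0],[-3,-25,0],[0,0,0],[0,0,0]],"angular":[[0,0,0],[0,0,0],[0,0,0],[0,0,0],[0,0,0]],"gripper":[-1,-1,-1,-1,-1]}' 60
python3 - <<'E'
from h import *
plan(526.9,44.3,58,67.4)
# numeric riser check: corner holes / edges in the rectified view at z=70
C=cam('wrist'); im=vision.camera('wrist'); g=cv2.cvtColor(im,cv2.COLOR_RGB2GRAY)
a=np.radians(-22.5); u=np.array([np.cos(a),np.sin(a)]); v=np.array([-u[1],u[0]])
def samp(U,V):
    P=np.array([[*(np.array([526.9,44.3])+i*u+j*v),70] for i,j in zip(U,V)]); p=proj(P,C).astype(np.float32)
    return cv2.remap(g,p[:,0][:,None],p[:,1][:,None],cv2.INTER_LINEAR).ravel().astype(int)
V=np.arange(-40,41,1.); 
for i in(-20,0,20,): print('across',i,np.abs(np.diff(samp(np.full(81,i),V))).reshape(-1,8).max(1), [ (V[k]+.5,d) for k,d in enumerate(np.diff(samp(np.full(81,i),V))) if abs(d)>25])
U=np.arange(-60,61,1.)
for j in(-15,15): print('along',j,[(U[k]+.5,d) for k,d in enumerate(np.diff(samp(U,np.full(121,j)))) if abs(d)>25])
E
```

```text
time: 28.75
tool_pos: [554.8, 137.0, 172.9]
orientation: [0.193, 0.981, 0.0, 0.001]
force: [1.0, 0.2, 0.2]
finger_gap: 1.001
time: 29.25
tool_pos: [530.0, 43.8, 172.5]
orientation: [0.193, 0.981, 0.0, 0.001]
force: [-0.0, 0.8, 0.1]
finger_gap: 1.0
t 29.25 pos [530.   43.8 172.5] yang 67.7 gap 88.0 F [-0.   0.8  0.1]
shift now-axes [  3.3  -0.8 114.5] turn [0.  0.1 0.3] shift final-axes [  3.1  -0.8 114.5] q6 -1.32
across -20 [ 3 12  2  5 28 46  0  0 21 40] [(np.float64(-0.5), np.int64(28)), (np.float64(0.5), np.int64(46)), (np.float64(32.5), np.int64(-40))]
across 0 [ 3 42  4  3  3  2  2  3 41 23] [(np.float64(-30.5), np.int64(42)), (np.float64(-29.5), np.int64(31)), (np.float64(30.5), np.int64(-30)), (np.float64(31.5), np.int64(-41))]
across 20 [ 4 45  4  3  3  2  2 41 40 13] [(np.float64(-31.5), np.int64(32)), (np.float64(-30.5), np.int64(45)), (np.float64(18.5), np.int64(39)), (np.float64(19.5), np.int64(41)), (np.float64(23.5), np.int64(-41)), (np.float64(24.5), np.int64(-40)), (np.float64(30.5), np.int64(-35)), (np.float64(31.5), np.int64(-39))]
along -15 [(np.float64(-51.5), np.int64(36)), (np.float64(-50.5), np.int64(39)), (np.float64(48.5), np.int64(-33)), (np.float64(49.5), np.int64(-39))]
along 15 [(np.float64(-50.5), np.int64(46)), (np.float64(-5.5), np.int64(-31)), (np.float64(-4.5), np.int64(-41)), (np.float64(49.5), np.int64(-30))]
```

Edges across lie at ±31 and along at −51/+49, so the riser is where expected. Grip it.

```bash
python3 -m handwheel '{"offset":[[3,-0.8,35],[0,0,35],[0,0,25],[0,0,12],[0,0,7.5]],"angular":[[0,0,0.3],[0,0,0],[0,0,0],[0,0,0],[0,0,0]],"gripper":[-1,-1,-1,-1,-1]}' 60
python3 -m handwheel '{"offset":[[0,0,0],[0,0,0],[0,0,0],[0,0,0],[0,0,0]],"angular":[[0,0,0],[0,0,0],[0,0,0],[0,0,0],[0,0,0]],"gripper":[-0.5,-0.4,-0.2,1,1]}' 60
python3 -m handwheel '{"offset":[[0,0,0],[0,0,0],[0,0,0],[0,0,-1],[0,0,-3]],"angular":[[0,0,0],[0,0,0],[0,0,0],[0,0,0],[0,0,0]],"gripper":[1,1,1,1,1]}' 60
python3 -m handwheel '{"offset":[[0,0,-5],[0,0,-10],[0,0,-15],[0,0,-10],[0,0,0]],"angular":[[0,0,0],[0,0,0],[0,0,0],[0,0,0],[0,0,0]],"gripper":[1,1,1,1,1]}' 60
python3 - <<'E'
from h import *
plan(419.4,-273.1,60,103.1)
E
```

```text
time: 29.8
tool_pos: [526.9, 45.0, 56.5]
orientation: [0.195, 0.981, 0.0, -0.0]
force: [0.1, 0.4, 0.1]
finger_gap: 1.003
time: 30.3
tool_pos: [527.2, 44.4, 57.8]
orientation: [0.196, 0.981, 0.0, 0.001]
force: [-0.1, 3.7, 6.7]
finger_gap: 0.696
time: 30.8
tool_pos: [525.7, 44.2, 60.1]
orientation: [0.195, 0.981, -0.0, -0.002]
force: [0.2, 0.5, -8.9]
finger_gap: 0.696
time: 31.3
tool_pos: [527.3, 44.1, 102.5]
orientation: [0.195, 0.981, 0.0, 0.001]
force: [0.5, 0.3, -8.7]
finger_gap: 0.699
t 31.3 pos [527.3  44.1 102.5] yang 67.5 gap 61.5 F [ 0.5  0.3 -8.7]
shift now-axes [ -21.8 -334.4   42.3] turn [ -0.    0.2 -35.6] shift final-axes [ 177.  -284.5   42.5] q6 -1.32
```

```bash
python3 -m handwheel '{"offset":[[0,-8,-8],[-1,-18,-8],[-1.6,-25,-4],[-2,-30,0],[-2,-32,0]],"angular":[[0,0,0],[0,0,0],[0,0,0],[0,0,0],[0,0,0]],"gripper":[1,1,1,1,1]}' 60
python3 -m handwheel '{"offset":[[-2,-32,0],[-2,-32,0],[-2,-32,0],[-2,-32,0],[-2,-30,0]],"angular":[[0,0,0],[0,0,0],[0,0,0],[0,0,0],[0,0,0]],"gripper":[1,1,1,1,1]}' 60
python3 -m handwheel '{"offset":[[-2,-28,0],[-2,-20,0],[-1,-10,0],[-0.6,-5,0],[0,0,0]],"angular":[[0,0,0],[0,0,0],[0,0,0],[0,0,0],[0,0,0]],"gripper":[1,1,1,1,1]}' 60
python3 -m handwheel '{"offset":[[0,0,0],[0,0,0],[0,0,0],[0,0,0],[0,0,0]],"angular":[[0,0,-5],[0,0,-8.5],[0,0,-8.5],[0,0,-8.5],[0,0,-5.1]],"gripper":[1,1,1,1,1]}' 60
python3 - <<'E'
from h import *
plan(419.4,-273.1,30,103.1)
E
```

```text
time: 31.8
tool_pos: [488.6, -63.8, 121.0]
orientation: [0.195, 0.981, -0.0, -0.0]
force: [1.3, -0.6, -8.7]
finger_gap: 0.695
time: 32.3
tool_pos: [436.9, -213.9, 120.9]
orientation: [0.196, 0.981, 0.0, -0.0]
force: [0.2, 0.9, -8.2]
finger_gap: 0.697
time: 32.8
tool_pos: [419.0, -272.7, 120.8]
orientation: [0.196, 0.981, 0.0, -0.0]
force: [-0.2, 0.9, -9.1]
finger_gap: 0.7
time: 33.3
tool_pos: [419.4, -271.6, 120.9]
orientation: [-0.117, 0.993, 0.0, -0.0]
force: [0.0, 0.2, -8.3]
finger_gap: 0.698
t 33.3 pos [ 419.4 -271.6  120.9] yang 103.4 gap 61.4 F [ 0.   0.2 -8.3]
shift now-axes [ 0.3 -1.6 90.9] turn [ 0.  -0.   0.3] shift final-axes [ 0.3 -1.5 90.9] q6 -2.62
```

```bash
python3 -m handwheel '{"offset":[[0.3,-1.6,20],[0,0,28],[0,0,22],[0,0,10],[0,0,5]],"angular":[[0,0,0.3],[0,0,0],[0,0,0],[0,0,0],[0,0,0]],"gripper":[1,1,1,1,1]}' 60
python3 -m handwheel '{"offset":[[0,0,6],[0,0,5],[0,0,3],[0,0,1],[0,0,0.5]],"angular":[[0,0,0],[0,0,0],[0,0,0],[0,0,0],[0,0,0]],"gripper":[1,1,1,1,1]}' 60
python3 -m handwheel '{"offset":[[0,0,0.8],[0,0,0.5],[0,0,0.5],[0,0,0],[0,0,0]],"angular":[[0,0,0],[0,0,0],[0,0,0],[0,0,0],[0,0,0]],"gripper":[1,1,1,1,1]}' 60
```

```text
time: 33.8
tool_pos: [419.4, -273.7, 35.5]
orientation: [-0.112, 0.994, 0.0, -0.0]
force: [0.3, 0.5, -8.3]
finger_gap: 0.696
time: 34.3
tool_pos: [419.3, -274.6, 20.6]
orientation: [-0.111, 0.994, -0.0, 0.0]
force: [-0.7, -0.2, -7.7]
finger_gap: 0.7
time: 34.8
tool_pos: [419.2, -274.4, 18.7]
orientation: [-0.111, 0.994, -0.0, 0.0]
force: [-0.1, 0.4, -8.0]
finger_gap: 0.696
```

```bash
python3 -m handwheel '{"offset":[[0,-0.5,0.8],[0,0,0.5],[0,0,0.5],[0,0,0],[0,0,0]],"angular":[[0,0,0],[0,0,0],[0,0,0],[0,0,0],[0,0,0]],"gripper":[1,1,1,1,1]}' 60
python3 -m handwheel '{"offset":[[0,0,0.5],[0,0,0],[0,0,0],[0,0,0],[0,0,0]],"angular":[[0,0,0],[0,0,0],[0,0,0],[0,0,0],[0,0,0]],"gripper":[1,1,1,1,1]}' 60
```

```text
time: 35.3
tool_pos: [419.3, -274.9, 16.8]
orientation: [-0.111, 0.994, 0.0, 0.0]
force: [-0.8, 0.3, -8.7]
finger_gap: 0.697
time: 35.8
tool_pos: [419.3, -274.9, 16.4]
orientation: [-0.111, 0.994, 0.0, -0.0]
force: [0.5, 0.2, -8.9]
finger_gap: 0.693
```

```bash
python3 -m handwheel '{"offset":[[0,1.5,0.4],[0,0,0],[0,0,0],[0,0,0],[0,0,0]],"angular":[[0,0,0],[0,0,0],[0,0,0],[0,0,0],[0,0,0]],"gripper":[1,1,1,1,1]}' 60
python3 -m handwheel '{"offset":[[0,0,0.4],[0,0,0],[0,0,0],[0,0,0],[0,0,0]],"angular":[[0,0,0],[0,0,0],[0,0,0],[0,0,0],[0,0,0]],"gripper":[1,1,1,1,1]}' 60
```

```text
time: 36.3
tool_pos: [419.0, -273.4, 16.0]
orientation: [-0.111, 0.994, 0.0, -0.0]
force: [-0.7, 0.6, -8.8]
finger_gap: 0.694
time: 36.8
tool_pos: [419.0, -273.4, 15.9]
orientation: [-0.111, 0.994, -0.0, 0.0]
force: [-2.1, 2.0, 3.5]
finger_gap: 0.693
```

Contact at exactly the expected height (so it is level). Release and rise.

```bash
python3 -m handwheel '{"offset":[[0,0,0],[0,0,0],[0,0,0],[0,0,0],[0,0,0]],"angular":[[0,0,0],[0,0,0],[0,0,0],[0,0,0],[0,0,0]],"gripper":[-0.5,-0.6,-0.8,-1,-1]}' 60
python3 -m handwheel '{"offset":[[0,0,0],[0,0,-3],[0,0,-10],[0,0,-25],[0,0,-40]],"angular":[[0,0,0],[0,0,0],[0,0,0],[0,0,0],[0,0,0]],"gripper":[-1,-1,-1,-1,-1]}' 60
python3 -m handwheel '{"offset":[[-20,20,-40],[-20,20,-40],[-20,20,-20],[-20,20,0],[-20,20,0]],"angular":[[0,0,0],[0,0,0],[0,0,0],[0,0,0],[0,0,0]],"gripper":[-1,-1,-1,-1,-1]}' 60
python3 -m handwheel '{"offset":[[0,36,0],[0,36,0],[0,36,0],[0,36,0],[0,36,0]],"angular":[[0,0,0],[0,0,0],[0,0,0],[0,0,0],[0,0,0]],"gripper":[-1,-1,-1,-1,-1]}' 60
python3 -m handwheel '{"offset":[[40,0,0],[40,0,0],[40,0,0],[0,0,0],[0,0,0]],"angular":[[0,0,0],[0,0,0],[0,0,0],[0,0,0],[0,0,0]],"gripper":[-1,-1,-1,-1,-1]}' 60
python3 - <<'E'
from h import *
im=vision.camera('top')[:,:,::-1].copy(); cv2.imwrite('pics/m_top.png',im); C=cam('top'); a0=cv2.imread('pics/a_top.png')
print('gauge area diff',np.abs(im[100:170,200:255].astype(int)-a0[100:170,200:255]).mean(), monitor.get_state()['tool_pos'])
def tile(c,ang,L,W,z,pl,pw):
    a=np.radians(ang); u=np.array([np.cos(a),np.sin(a)]); v=np.array([-u[1],u[0]])
    x0,y0=proj([[*c,14]],C)[0].astype(int); s=5
    cr=cv2.resize(im[y0-35:y0+35,x0-35:x0+35],None,fx=s,fy=s,interpolation=cv2.INTER_CUBIC)
    for l,w,zz,col in((L,W,14,(0,0,255)),(pl,pw,z,(0,255,0))):
        P=[[*(np.array(c)+i*u*l/2+j*v*w/2),zz] for i,j in((1,1),(1,-1),(-1,-1),(-1,1))]
        cv2.polylines(cr,[np.round((proj(P,C)-[x0-35,y0-35]+.5)*s).astype(int)],1,col,1)
    return cv2.resize(cr,(295,295))
t=[tile((410,282.3),-1.8,72,56,44,56,40),tile((601.7,312.7),13.3,92,66,33,76,50),tile((419.4,-273.1),13.1,116,78,28,100,62),tile((590.9,-307),4.6,104,60,32.8,96,28)]
g=cv2.vconcat([cv2.hconcat(t[:2]),cv2.hconcat(t[2:])]); cv2.imwrite('pics/m_all.png',g)
E
```

```text
time: 37.3
tool_pos: [419.1, -273.6, 15.6]
orientation: [-0.111, 0.994, -0.0, 0.0]
force: [-0.1, 0.6, 0.3]
finger_gap: 0.994
time: 37.8
tool_pos: [418.3, -272.8, 93.8]
orientation: [-0.111, 0.994, 0.001, -0.001]
force: [-0.4, -0.8, -0.0]
finger_gap: 1.001
time: 38.3
tool_pos: [495.0, -152.8, 195.3]
orientation: [-0.111, 0.994, -0.001, 0.001]
force: [0.5, 0.4, -1.3]
finger_gap: 1.001
time: 38.8
tool_pos: [454.0, 23.1, 194.4]
orientation: [-0.111, 0.994, -0.0, 0.0]
force: [0.8, 0.4, -0.1]
finger_gap: 0.999
time: 39.3
tool_pos: [337.7, -4.9, 194.4]
orientation: [-0.111, 0.994, -0.0, 0.001]
force: [-0.3, 0.1, 0.4]
finger_gap: 0.998
gauge area diff 4.4404329004329 [338.3610847   -4.97351338 194.26897073]
```

View pics/m_all.png

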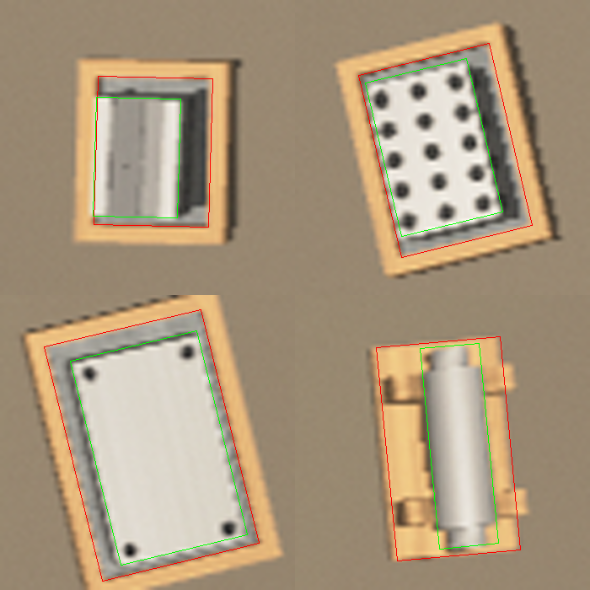

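All four pieces sit within a millimetre or two of their ideal outlines. Quick numeric check of the gauge and stillness, then hand in.

```bash
python3 - <<'E'
from h import *
a=cv2.cvtColor(cv2.imread('pics/a_top.png'),6)[105:170,203:257].astype(np.float32);b=cv2.cvtColor(cv2.imread('pics/m_top.png'),6)
r=cv2.matchTemplate(b[85:190,183:277].astype(np.uint8),a.astype(np.uint8),cv2.TM_CCOEFF_NORMED);print('gauge match',cv2.minMaxLoc(r),'expect (20,20)')
s=monitor.get_state(); print(s['time'],np.abs(s['qd']).max())
n=cv2.cvtColor(vision.camera('top')[:,:,::-1],6); print('motion',np.abs(n.astype(int)-b).mean())
print(job.sign_off())
E
```

```text
gauge match (-0.10507547855377197, 0.9991283416748047, (5, 29), (20, 20)) expect (20,20)
39.35 0.023787608264551098
motion 1.163954081632653
the job is handed in; nothing more can be done
None
```

I took the stack apart from the top and put every piece in its own place, then handed the job in at about 39 s of the 131 s allowed. The shaft is in the cradle, and the V-block, drilled block and riser plate are each in the tray that fits them. Each piece was lowered slowly until the force reading showed contact, then released.

**Last checks:**
- **Positions:** In the final top view all four pieces lie close to their ideal outlines. The shaft looks about 1–2 mm off its ideal sideways position, against a 5 mm limit.
- **Height gauge:** Its image matches the first picture with no shift (correlation 0.999).
- **Arm:** It was clear of everything, with tool force near zero. Two consecutive top pictures differed by about one grey level.
- **Not measured:** I did not measure the flatness of the placed pieces separately. I infer it from each one touching down within about 0.5 mm of the expected height.

No check failed or disagreed, and the sign-off gave no verdict. The shaft grip read 26.5 mm instead of 28 mm because the pads held it slightly above its axis, but it did not slip.

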